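# Stand finished sleeves from the catch chute in the tote and slide it to its stop

## Robot

A 6-joint arm with a two-finger parallel gripper is mounted at the origin on the work surface. World frame = base frame: x ahead of the robot, y to its left, z up, the work surface at z = 0. Lengths are in m, angles in rad, forces in N, time in s.
With the tool pointing down it reaches from about 0.35 to 0.8 m from the base axis. Payload 7.3 kg.
Tool frame: the origin (TCP) lies between the finger pads; the fingertips stand manip.tip_reach ahead of it and the grasp point (between the pads) lies 6 mm ahead of it (manip.tip_reach is the distance from the TCP to the fingertips, in m); z points along the fingers, y is the line along which they close (so a half turn about z gives the same grasp; the last joint's range is limited). The gripper opens to 85 mm and grips with 20 to 120 N. Pads are 22 mm wide; open, the fingers measure 114 mm over their backs; the gripper's body (76 mm by 85 mm) begins 54 mm behind the grasp point. The pads swing forward as they close: fully open they stand 13 mm farther back than shut.
Start: joints at [-1.366, 0.342, 1.524, -0, 1.275, -0.146], TCP at [0.18, -0.493, 0.223] pointing down, gripper open.
Joint ranges: [-2.53, 2.53], [-0.77, 2.02], [0.04, 2.7], [-1, 4.14], [0.28, 2.66], [-3.11, 3.11]. Speed limits (rad/s): [2.57, 2.57, 3.14, 3.14, 3.14, 3.14].

## Interface

Orientations are given as a 3x3 rotation matrix whose columns are the frame's x, y, z axes.
In Python, from station import manip gives the robot as it stands. Calls block until the motion is done:
- manip.move_pose(position, orientation): joint-space move of the TCP to a pose.
- manip.movel(position, ori=None, max_speed=0.15, f_stop=None): straight line of the TCP; ori=None keeps the orientation; max_speed is the mean speed in m/s. With f_stop (N) it stops when the force on the tool has changed by that much, and returns True; else False.
- manip.set_joints(angles): joint-space move.
- manip.gripper_to(opening, grasp_force=None): finger opening in m; grasp_force is the grip in N (None keeps the last); returns when the fingers have stopped.
- manip.sleep(seconds).
- manip.ik(position, orientation): joint angles nearest the present ones, or None.
- manip.get_state(): the state.
- manip.grab_frame(name): name is "scene" or "top" or "wrist"; returns (picture, depth): 400x640x3 uint8, red, green, blue; 400x640 float32, m along the optical axis (not along the pixel's ray), 0 where there is no reading.
- manip.calibration(name): a dict with "fx", "fy", "cx", "cy" (pixels), "distortion" ([k1, k2, p1, p2, k3] as OpenCV has them; the pictures are not rectified), "extrinsics" (4x4, takes a point from camera to world coordinates). Camera axes: x right, y up, looking along -z (the intrinsics and any distortion apply to the point x, -y, -z); pixel columns grow to the right and rows downward; lengths in m; the calibration is good to about 2 mm. A picture is of the moment at which its call begins: read the wrist's pose just before it. calibration takes no time and is no camera call; for the wrist camera it gives the pose at the moment of the call.
A pose or a line that the arm cannot do raises manip.Unreachable and nothing moves.
- manip.finish_job(): hands the job in; it is judged then, once.
The state is a dict: "time": time; "q": joint angles; "qd": joint speeds; "joint_efforts": joint torques, N m; "tcp_pos": TCP position; "orientation": TCP orientation; "contact_force": force on the tool from outside, world axes, zero at the start; "ft_torque": the same for the moment, N m; "grip_width": finger opening in m; "finger_force": force on a finger pad.
Only numpy, scipy, OpenCV 4.12 (cv2) and the standard library are available. Lean on these libraries where they do the work, as an engineer would, in place of code of your own. Each camera call takes 0.05 s, during which the arm holds its last target. There are 200 camera calls.

## Task

Take the two flanged sleeves out of the machine's catch chute and stand them upright on their flanges in the tote, setting them down gently, and leave the plain bar offcut lying in the chute. Then, with both sleeves standing in it, slide the tote sideways along the bench without lifting it into the white-painted bay until it gently touches the steel stop, square to it, and let go. Do not disturb the tape measure.

Things in the scene. Friction and masses are not known exactly. Their poses are not given: they have to be found in the camera images.
- sleeve_a: One flanged steel sleeve: body 36 mm diameter, 120 mm long overall; at one end a flange 52 mm diameter, 12 mm thick, at the other a dark (closed) bore; 0.2 to 0.4 kg, mass centre 55 mm from the flange face. Origin: centre of the flange's outer face; z along the axis to the bore end. Starts in one of the chute's lanes, flange at the low end, axis rising at 45 degrees away from the robot.
- sleeve_b: The other flanged steel sleeve: body 36 mm diameter, 120 mm long overall; at one end a flange 52 mm diameter, 12 mm thick, at the other a dark (closed) bore; 0.2 to 0.4 kg, mass centre 55 mm from the flange face. Origin: centre of the flange's outer face; z along the axis to the bore end. Starts in one of the chute's lanes, flange at the low end, axis rising at 45 degrees away from the robot.
- offcut: plain bar offcut, 36 mm diameter, 100 mm long, no flange, no bore; lies in the remaining lane and must stay. Origin: centre of its lower end; z along its axis, upwards.
- chute: fixed chute, 262 mm wide. Origin: on the bench under the middle of the lip's inner face; x away from the robot, y across. Three V lanes (y = -80, 0, 80 mm) rise at 45 degrees along x; part axes start at x = 0, z = 55 mm. Square to the slope the lip ends 8 mm above the axes and the floor is 32 mm below; rails lie within 15 mm sideways of an axis. Green machine box 150 mm high from x = 155 mm.
- tote: loose grey tote, 160 (x) by 220 (y) mm outside, 55 mm high, walls and floor 5 mm, about 0.35 kg. Origin: centre of its underside, z up. An upright grab tab, 14 mm thick (x), stands out from the middle of its +y end: y = 110 to 161 mm, z = 15 to 60 mm. Starts empty on the bench, 85 to 160 mm short of the stop along the stop's y axis.
- stop: fixed steel block, 150 (x) by 30 by 50 mm high. Origin: on the bench at the middle of the face the tote touches; +y points out of that face to the tote. White-painted bay before it, 220 long, 180 mm wide. Tote home: its origin at x = 0, y = 110 mm here, axes parallel, tab pointing away from the stop.
- tape: orange tape measure, 65 x 35 x 60 mm high, a bystander that stands beyond the tote and the chute. Origin: centre of its underside.
Not all that is in view belongs to the job. What is shaped like the sleeve_b but blue is not meant.

How it is judged:
On the way, in this order (a step that is already met when the one before it is completed fails the run):
1. both sleeves stand released on their flanges in the tote, while the tote is still at least 40 mm short of the stop (x of sleeve_a in the frame of tote between -0.065 and 0.065 m and y of sleeve_a in the frame of tote between -0.095 and 0.095 m and z of each of sleeve_a, sleeve_b in the frame of tote below 0.012 m and angle between each of sleeve_a, sleeve_b's own z axis and vertical below 0.12 rad and linear speed of each of sleeve_a, sleeve_b below 0.03 m/s and contact force between each of sleeve_a, sleeve_b and the fingers below 0.2 N and x of sleeve_b in the frame of tote between -0.065 and 0.065 m and y of sleeve_b in the frame of tote between -0.095 and 0.095 m and y of tote in the frame of stop above 0.15 m), for 0.2 s.
2. the tote touches the stop (more than 1 N) with both sleeves standing in it (contact force between tote and stop above 1 N and x of sleeve_a in the frame of tote between -0.065 and 0.065 m and y of sleeve_a in the frame of tote between -0.095 and 0.095 m and z of each of sleeve_a, sleeve_b in the frame of tote below 0.012 m and angle between each of sleeve_a, sleeve_b's own z axis and vertical below 0.12 rad and x of sleeve_b in the frame of tote between -0.065 and 0.065 m and y of sleeve_b in the frame of tote between -0.095 and 0.095 m), for 0.05 s.
At the end, for the whole second after the job is handed in: Both sleeves stand upright (within 0.12 rad) on their flanges on the tote's floor, at rest; the tote lies flat on the bench at rest, its end wall within 7 mm of the stop, its centre within 15 mm sideways of the stop's middle, square to it within 0.09 rad; the offcut is within 40 mm of where it lay (x of sleeve_a in the frame of tote between -0.065 and 0.065 m and y of sleeve_a in the frame of tote between -0.095 and 0.095 m and z of each of sleeve_a, sleeve_b in the frame of tote below 0.012 m and angle between each of sleeve_a, sleeve_b's own z axis and vertical below 0.12 rad and x of sleeve_b in the frame of tote between -0.065 and 0.065 m and y of sleeve_b in the frame of tote between -0.095 and 0.095 m and y of tote in the frame of stop between 0.1 and 0.117 m and x of tote in the frame of stop between -0.015 and 0.015 m and angle between the y axis of tote and the y axis of stop, either way round below 0.09 rad and height (world z) of tote below 0.004 m and angle between tote's own z axis and vertical below 0.03 rad and linear speed of each of tote, sleeve_a, sleeve_b below 0.01 m/s and distance of offcut from where it was at the start of the episode below 0.04 m); the robot touches nothing.
It fails at once if the tote was lifted or tipped (more than 10 mm or 0.1 rad) (height (world z) of tote above 0.01 m or angle between tote's own z axis and vertical above 0.1 rad).
It fails at once if the tote was rammed against the stop (over 40 N) (contact force between tote and stop above 40 N).
It fails at once if a sleeve was dropped or forced into the tote (moving at over 0.3 m/s within 15 mm of its floor, or pressed with over 40 N) ((x of sleeve_a in the frame of tote between -0.065 and 0.065 m and y of sleeve_a in the frame of tote between -0.095 and 0.095 m and z of sleeve_a in the frame of tote below 0.02 m and linear speed of sleeve_a above 0.3 m/s) or (x of sleeve_b in the frame of tote between -0.065 and 0.065 m and y of sleeve_b in the frame of tote between -0.095 and 0.095 m and z of sleeve_b in the frame of tote below 0.02 m and linear speed of sleeve_b above 0.3 m/s) or contact force between any of sleeve_a, sleeve_b and tote above 40 N).
It fails at once if the offcut was taken or moved more than 50 mm (distance of offcut from where it was at the start of the episode above 0.05 m).
It fails at once if the tape measure was moved more than 30 mm (distance of tape from where it was at the start of the episode above 0.03 m).
It also fails if it takes over 72 s, if anything falls off the work surface, if the arm or the gripper's body presses on something with over 40 N, if the wrist force passes 120 N, or if a joint passes its speed limit or range.

## Working session

There is one attempt and no reset: what is moved stays moved. The work goes in short steps, each a Python script; the robot and the scene stay as the last script left them, time stands still between calls to the robot, and variables do not carry over. Pictures are saved under pics/ and viewed, at most 10 in all, crops included, and the job is handed in when it is done.

```bash
ls; mkdir -p pics; python3 - <<'E'
from station import manip
import cv2,numpy as np
for n in("scene","top"):
    c=manip.calibration(n); p,d=manip.grab_frame(n)
    cv2.imwrite(f"pics/{n}0.png",p[:,:,::-1]); np.savez(f"{n}0.npz",p=p,d=d)
    print(n,c["fx"],c["fy"],c["cx"],c["cy"],c["distortion"],np.round(c["extrinsics"],3).tolist(),(d>0).mean())
print(manip.tip_reach,manip.get_state())
E
```

```text
pics
scene 414.09430692061125 414.09430692061125 314.40522316116113 192.79058534152176 [-0.05527529  0.          0.          0.          0.        ] [[-0.735, -0.487, 0.472, 0.964], [0.678, -0.518, 0.521, 0.516], [-0.009, 0.703, 0.711, 0.8], [0.0, 0.0, 0.0, 1.0]] 0.9961328125
top 444.55255291438243 444.55255291438243 313.81805453718226 198.0498213716813 [0.00360181 0.         0.         0.         0.        ] [[-0.018, 0.998, -0.053, 0.424], [-1.0, -0.016, 0.021, -0.002], [0.02, 0.053, 0.998, 1.191], [0.0, 0.0, 0.0, 1.0]] 0.9961640625
0.025 {'time': 0.1, 'q': array([-1.36597785e+00,  3.42686726e-01,  1.52491286e+00, -1.43914462e-06,
        1.27537320e+00, -1.46009961e-01]), 'qd': array([-0.00074717, -0.00100245, -0.00275667,  0.0007171 ,  0.0008533 ,
        0.00055028]), 'joint_efforts': array([ 1.35235525e-03, -4.34449375e+01, -2.46491182e+01, -2.09892623e-04,
        4.62045515e-03, -3.21200027e-07]), 'tcp_pos': array([ 0.18037223, -0.49266335,  0.22238098]), 'orientation': array([[ 9.39088204e-01,  3.43676106e-01, -2.82051520e-04],
       [ 3.43676164e-01, -9.39087253e-01,  1.35100062e-03],
       [ 1.99435647e-04, -1.36564313e-03, -9.99999048e-01]]), 'contact_force': array([0.41725248, 0.13918345, 0.03910182]), 'ft_torque': array([ 0.03056497, -0.05438224, -0.00557067]), 'finger_force': 0.0, 'grip_width': 0.08536788677203118}
```

View pics/scene0.png

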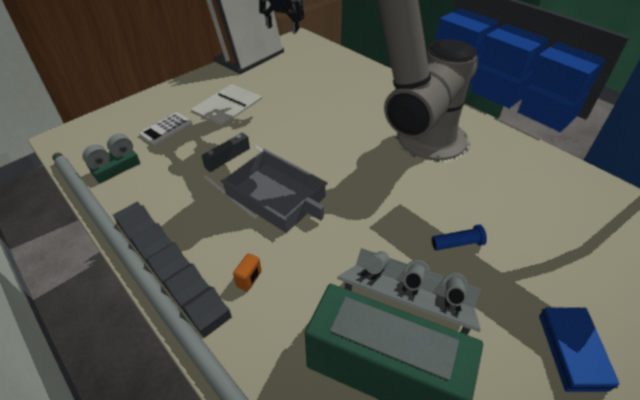

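View pics/top0.png

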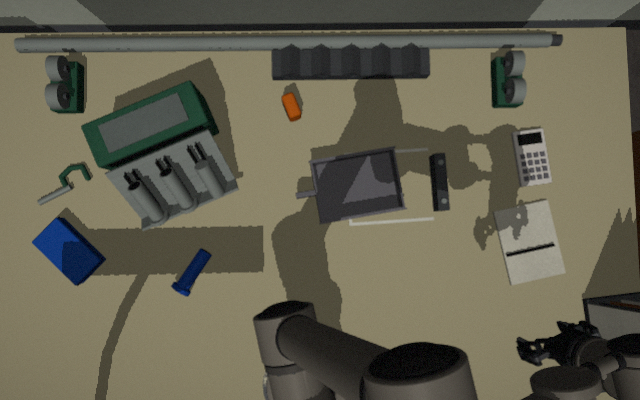

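The scene view shows the offcut in the chute's -y lane (no bore, about 375,262) and the two bored sleeves at (413,275) and (455,290). In the top view the lanes start near (150,220), (183,208) and (218,192). The tote is at (358,185) with its tab at (305,193), the stop at (440,182) and the tape at (291,106).

```bash
cat > h.py <<'E'
import numpy as np,cv2
from station import manip
def ray(c,uv):
    K=np.array([[c["fx"],0,c["cx"]],[0,c["fy"],c["cy"]],[0,0,1.]])
    n=cv2.undistortPoints(np.float64(uv).reshape(-1,1,2),K,np.array(c["distortion"])).reshape(-1,2)
    E=np.array(c["extrinsics"]); d=np.c_[n[:,0],-n[:,1],-np.ones(len(n))]
    return E[:3,3],d@E[:3,:3].T      # unit depth along optical axis
def onplane(c,uv,z):
    o,d=ray(c,uv); return o+d*((z-o[2])/d[:,2])[:,None]
def cloud(c,D):
    v,u=np.mgrid[:D.shape[0],:D.shape[1]]
    o,d=ray(c,np.c_[u.ravel(),v.ravel()])
    return (o+d*D.ravel()[:,None]).reshape(*D.shape,3)
E
python3 - <<'E'
from h import *
for n in("scene","top"):
    f=np.load(n+"0.npz"); P=cloud(manip.calibration(n),f["d"]); np.save(n+"P.npy",P)
P=np.load("topP.npy")
def s(a):return np.round(a,4).tolist()
print("bench z",np.median(P[150:250,560:600,2]) , s(P[250,300]))
def blob(m,name):
    n,l,st,ce=cv2.connectedComponentsWithStats(m.astype(np.uint8))
    for i in range(1,n):
        if st[i,4]>60: print(name,st[i].tolist(),s(np.median(P[l==i],axis=0)),"rect",[s(np.array(a)) for a in cv2.minAreaRect(P[l==i][:,:2].astype(np.float32)*1000)])
z=P[:,:,2]
roi=np.zeros(z.shape,bool); roi[140:225,295:410]=1
blob(roi&(z>.045)&(z<.075),"tote rim")
roi[:]=0; roi[145:220,420:460]=1; blob(roi&(z>.04)&(z<.07),"stop")
roi[:]=0; roi[80:130,270:310]=1; blob(roi&(z>.045),"tape")
I=np.load("top0.npz")["p"][:,:,::-1]
a=cv2.resize(I[90:240,70:250],None,fx=4,fy=4,interpolation=2)
cv2.imwrite("pics/c1.png",cv2.convertScaleAbs(a,alpha=1.6))
a=cv2.resize(I[135:235,285:465],None,fx=4,fy=4,interpolation=2)
cv2.imwrite("pics/c2.png",cv2.convertScaleAbs(a,alpha=1.6))
E
```

```text
bench z 0.0017639592457684428 [0.3492, 0.0127, 0.0065]
tote rim [295, 146, 112, 79, 986] [0.5017, -0.1221, 0.0561] rect [[512.5178, -113.6276], [166.2917, 274.5213], 9.0038]
stop [432, 153, 18, 59, 722] [0.5204, -0.3536, 0.0512] rect [[520.9955, -354.9768], [150.0435, 32.8229], 2.5486]
tape [281, 93, 20, 27, 338] [0.7237, 0.0299, 0.0598] rect [[592.6068, 6.9259], [335.0584, 42.7441], 10.2163]
```

View pics/c1.png

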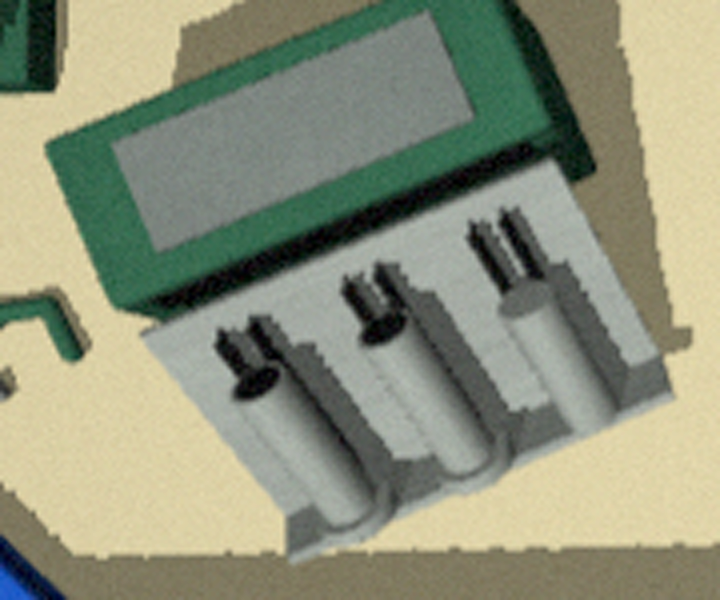

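View pics/c2.png

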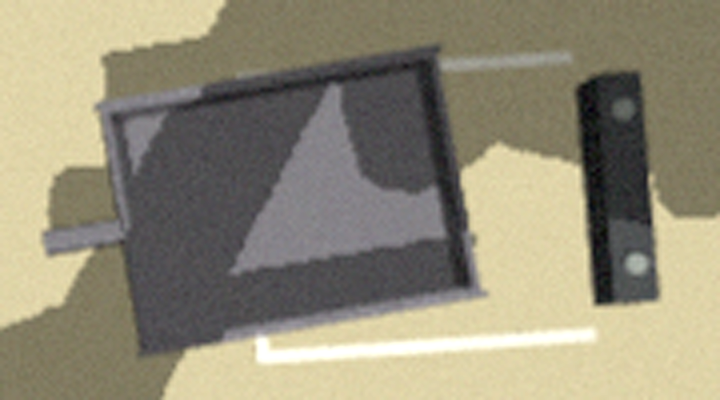

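In the crops, the bores are at full-image (134,185) and (166,172), and the offcut's plain end is at (202,164). The tote is yawed a few degrees relative to the bay and stop. Next: precise measurements.

```bash
cat > meas.py <<'E'
from h import *
from scipy.optimize import least_squares
s=lambda a:np.round(a,4).tolist()
T=np.load("topP.npy");S=np.load("sceneP.npy")
ct,cs=manip.calibration("top"),manip.calibration("scene")
def tri(a,b):
    o1,d1=ray(ct,[a]);o2,d2=ray(cs,[b]);d1,d2=d1[0],d2[0]
    k=np.linalg.lstsq(np.c_[d1,-d2],o2-o1,rcond=None)[0];p,q=o1+k[0]*d1,o2+k[1]*d2
    return (p+q)/2,np.linalg.norm(p-q)
for n,a,b in(("bore left",(134.2,185.5),(457,291)),("bore mid",(166,172),(416,277)),("offc",(202,164.5),None)):
    if b: p,e=tri(a,b);print(n,s(p),"gap",round(e,4))
    print("  depth top",s(np.nanmedian(T[int(a[1])-1:int(a[1])+2,int(a[0])-1:int(a[0])+2].reshape(-1,3),0)))
# cylinders: axis point at height-z0 plane, common yaw, 45 deg slope, r=18mm
def fit(P,lines,name):
    pts=[]
    for (u0,v0,u1,v1) in lines:
        m=np.zeros(P.shape[:2],np.uint8);cv2.line(m,(u0,v0),(u1,v1),1,5);q=P[m>0];pts.append(q[q[:,2]>.03])
    def dist(x,i,q):
        a=np.array([np.cos(x[0]),np.sin(x[0]),1])/2**.5
        o=np.array([x[1+3*i],x[2+3*i],x[3+3*i]]);w=q-o
        # o constrained by gauge: keep axis component of o near mean
        return np.linalg.norm(w-np.outer(w@a,a),axis=1)-.018
    x0=[.36]
    for q in pts: x0+=list(q.mean(0)-[-.012,0,.012])
    f=lambda x:np.concatenate([dist(x,i,q) for i,q in enumerate(pts)]+[1e-3*(np.array(x)-x0)])
    r=least_squares(f,x0,loss="soft_l1",f_scale=.002).x
    for i,q in enumerate(pts):
        o=r[1+3*i:4+3*i];o=o+np.array([np.cos(r[0]),np.sin(r[0]),1])*(.055-o[2])
        print(name,"yaw",round(r[0],4),"axis start z55:",s(o),"rms",round(float(np.std(dist(r,i,q))),4),len(q))
fit(T,[(138,191,155,215),(170,178,187,202),(204,170,217,189)],"top")
# tote
z=T[:,:,2];q=T[140:228,295:412].reshape(-1,3);q=q[(q[:,2]>.047)&(q[:,2]<.07)]
c=np.array([.5125,-.122]);yaw=np.radians(9.)
for _ in range(6):
    R=np.array([[np.cos(yaw),-np.sin(yaw)],[np.sin(yaw),np.cos(yaw)]]);l=(q[:,:2]-c)@R
    k=(abs(l[:,1])<.116)&(abs(l[:,0])<.09)
    (cx,cy),(w,h),an=cv2.minAreaRect((q[k,:2]*1000).astype(np.float32));
    if an>45: an-=90;w,h=h,w
    c=np.array([cx,cy])/1000;yaw=np.radians(an)
print("tote",s(c),round(yaw,4),w,h, "rim z",s(np.median(q[k,2])))
l=(q[:,:2]-c)@R;t=l[:,1]>.118;print("tab local med",s(np.median(l[t],0)),"ymax",s(l[:,1].max()),"z",s(np.percentile(q[t,2],[10,50,90])))
q=T[145:220,420:460].reshape(-1,3);q=q[(q[:,2]>.047)&(q[:,2]<.07)]
print("stop",cv2.minAreaRect((q[:,:2]*1000).astype(np.float32)),s(np.median(q[:,2])))
# stop seen from scene
S_=S[125:180,195:260].reshape(-1,3);k=(S_[:,2]>.044)&(S_[:,2]<.07);print("stop scene",cv2.minAreaRect((S_[k,:2]*1000).astype(np.float32)))
for n,P in(("top",T),("scene",S)): print(n,"bench",[s(np.median(P[v-2:v+3,u-2:u+3].reshape(-1,3),0)) for u,v in ((((450,240),(240,110)) if n=="top" else ((330,120),(290,260))))])
E
python3 meas.py
```

```text
bore left [0.5145, 0.3959, 0.149] gap 0.0023
  depth top [0.5172, 0.3991, 0.141]
bore mid [0.5442, 0.3245, 0.1466] gap 0.0059
  depth top [0.5464, 0.3236, 0.1431]
  depth top [0.5662, 0.2426, 0.1268]
top yaw 0.3828 axis start z55: [0.4371, 0.3667, 0.055] rms 0.0017 238
top yaw 0.3828 axis start z55: [0.468, 0.293, 0.055] rms 0.0016 238
top yaw 0.3828 axis start z55: [0.4973, 0.2199, 0.055] rms 0.0919 194
tote [0.5138, -0.1217] 0.1571 166.2917022705078 231.5925750732422 rim z 0.056
tab local med [-0.0005, 0.1319] ymax 0.1455 z [0.0575, 0.0605, 0.0635]
stop ((521.2476196289062, -354.59600830078125), (148.54954528808594, 32.00006866455078), 2.318178176879883) 0.0515
stop scene ((531.443115234375, -302.6031494140625), (171.01014709472656, 139.5096435546875), 2.741271495819092)
top bench [[0.368, -0.3903, 0.0003], [0.727, 0.169, 0.0007]]
scene bench [[0.1676, -0.2826, 0.0002], [0.6246, 0.053, 0.0004]]
```

```bash
python3 - <<'E'
from h import *
c=manip.calibration("top")
g=lambda L,z:onplane(c,np.array(L)/4+[284.6,134.6],z)[:,:2]
t=g([(97,103),(438,45),(487,293),(140,355)],.055);print(t.round(4),"c",t.mean(0).round(4),"len",[np.linalg.norm(t[i]-t[i-1]).round(4) for i in range(4)])
m=(t[0]+t[3]-t[1]-t[2]);print("yaw",np.arctan2(-m[0],m[1]))
tb=g([(43,232),(47,254)],.06).mean(0);u=m/np.linalg.norm(m);print("tab tip",tb,"local y",(tb-t.mean(0))@u, "x",(tb-t.mean(0))@[u[1],-u[0]])
s=g([(603,73),(640,72),(658,300),(613,303)],.05);print(s.round(4),s.mean(0))
o=onplane(c,np.array([(440,66),(572,57),(258,356),(595,336)])/4+[284.6,134.6],0);print(o.round(4))
# IK plan
def Rz(a):c,s=np.cos(a),np.sin(a);return np.array([[c,-s,0],[s,c,0],[0,0,1]])
def Ry(a):c,s=np.cos(a),np.sin(a);return np.array([[c,0,s],[0,1,0],[-s,0,c]])
def ori(yaw,tilt,flip):  # tool z = down tilted forward along yaw by tilt, y closes along yaw frame y
    R=Rz(yaw)@Ry(-tilt)@np.diag([1,-1,-1.])
    return R@np.diag([-1,-1,1.]) if flip else R
for flip in(0,1):
  for n,p,y,ti in(("pickA",(.485,.387,.12),.388,0),("pickB",(.516,.312,.12),.388,0),("liftA",(.485,.387,.3),.388,0),("tiltA",(.485,.387,.3),.388,.785),("tiltA40",(.44,.35,.3),.388,.785),("plA",(.51,-.08,.08),.157,.785),("plAhi",(.51,-.08,.25),.157,.785),("plB",(.52,-.17,.08),.157,.785),("plBhi",(.52,-.17,.25),.157,.785)):
    q=manip.ik(np.array(p),ori(y,ti,flip));print(flip,n,None if q is None else np.round(q,2))
E
```

```text
[[ 0.5812 -0.0143]
 [ 0.6156 -0.2353]
 [ 0.4548 -0.2625]
 [ 0.419  -0.039 ]] c [ 0.5177 -0.1378] len [np.float64(0.164), np.float64(0.2236), np.float64(0.1631), np.float64(0.2263)]
yaw 0.15674673831097846
tab tip [0.49129725 0.0203932 ] local y 0.1603317248058797 x -0.001342865723468293
[[ 0.5966 -0.3434]
 [ 0.5969 -0.3676]
 [ 0.4486 -0.3743]
 [ 0.4471 -0.3451]] [ 0.52229435 -0.35758098]
[[ 0.6105 -0.2475  0.    ]
 [ 0.6154 -0.3376  0.    ]
 [ 0.4167 -0.1199  0.    ]
 [ 0.4262 -0.3472  0.    ]]
0 pickA [ 0.55  0.61  1.39 -0.    1.15  1.73]
0 pickB [ 0.42  0.58  1.44 -0.    1.12  1.6 ]
0 liftA [ 0.55  0.49  1.09 -0.    1.57  1.73]
0 tiltA [ 0.64  0.14  1.85 -0.45  0.42  2.17]
0 tiltA40 [ 0.63  0.03  1.97 -0.45  0.41  2.17]
0 plA [-0.64  0.44  2.36  2.    0.59 -1.13]
0 plAhi [-0.64  0.02  2.15  1.02  0.63  0.03]
0 plB [-0.82  0.48  2.23  1.67  0.63 -0.94]
0 plBhi [-0.82  0.12  2.03  1.    0.77 -0.09]
1 pickA [ 0.55  0.61  1.39 -0.    1.15 -1.41]
1 pickB [ 0.42  0.58  1.44 -0.    1.12 -1.54]
1 liftA [ 0.55  0.49  1.09 -0.    1.57 -1.41]
1 tiltA [ 0.64  0.14  1.85 -0.45  0.42 -0.97]
1 tiltA40 [ 0.63  0.03  1.97 -0.45  0.41 -0.97]
1 plA [-0.64  0.44  2.36  2.    0.59  2.01]
1 plAhi None
1 plB [-0.82  0.48  2.23  1.67  0.63  2.2 ]
1 plBhi [-0.82  0.12  2.03  1.    0.77  3.06]
```

```bash
cat >> h.py <<'E'
def Rz(a):c,s=np.cos(a),np.sin(a);return np.array([[c,-s,0],[s,c,0],[0,0,1]])
def Ry(a):c,s=np.cos(a),np.sin(a);return np.array([[c,0,s],[0,1,0],[-s,0,c]])
def ori(yaw,tilt,flip=0):
    R=Rz(yaw)@Ry(-tilt)@np.diag([1,-1,-1.])
    return R@np.diag([-1,-1,1.]) if flip else R
def tcp(G,R): return np.asarray(G,float)-.006*R[:,2]
CH=.388; S0=[np.array([.4371,.3667,.055]),np.array([.468,.293,.055])]
GS=.072; A=np.array([np.cos(CH),np.sin(CH),1])/2**.5
TC=np.array([.5177,-.1378]); TY=.157
STOPY=.042; HOME=np.array([.517,-.2326])
def spot(yl): return TC+yl*np.array([-np.sin(TY),np.cos(TY)])
def st(): s=manip.get_state();print("t",round(s["time"],2),"tcp",s["tcp_pos"].round(4),"w",round(s["grip_width"],4),"F",s["contact_force"].round(2),"ff",round(s["finger_force"],1))
E
python3 - <<'E'
from h import *
s=manip.get_state();E=manip.calibration("wrist")["extrinsics"]
print("cam in tool",(s["orientation"].T@(E[:3,3]-s["tcp_pos"])).round(3),(s["orientation"].T@E[:3,:3]).round(2).tolist())
for flip in(0,1):
  for i,yl in((0,-.045),(1,.045)):
    R=ori(CH,0,flip);G=S0[i]+A*GS
    p=spot(yl);az=np.arctan2(p[1],p[0]);RP=ori(az,np.pi/4,flip)
    for n,P,r in(("pick",G,R),("lift",G+[0,0,.2],R),("hi",[*p,.24],RP),("pl",[*p,.077],RP),("back",np.array([*p,.077])-.1*RP[:,2],RP)):
        q=manip.ik(tcp(P,r),r);print(flip,i,n,None if q is None else np.round(q,2))
E
```

```text
cam in tool [ 0.073  0.    -0.151] [[0.0, 0.96, 0.28], [1.0, 0.0, -0.0], [-0.0, 0.28, -0.96]]
0 0 pick [ 0.55  0.61  1.4  -0.    1.13  1.73]
0 0 lift [ 0.55  0.48  1.07 -0.    1.59  1.73]
0 0 hi None
0 0 pl [-0.57  0.45  2.32  2.73  0.43 -1.36]
0 0 back [-0.64  0.15  2.42  2.28  0.28 -0.95]
0 1 pick [ 0.42  0.58  1.45 -0.    1.11  1.6 ]
0 1 lift [ 0.42  0.44  1.12 -0.    1.57  1.6 ]
0 1 hi None
0 1 pl [-0.45  0.42  2.41  2.74  0.5  -1.4 ]
0 1 back [-0.54  0.09  2.5   2.23  0.32 -0.95]
1 0 pick [ 0.55  0.61  1.4  -0.    1.13 -1.41]
1 0 lift [ 0.55  0.48  1.07 -0.    1.59 -1.41]
1 0 hi None
1 0 pl [-0.57  0.45  2.32  2.73  0.43  1.78]
1 0 back [-0.64  0.15  2.42  2.28  0.28  2.19]
1 1 pick [ 0.42  0.58  1.45 -0.    1.11 -1.54]
1 1 lift [ 0.42  0.44  1.12 -0.    1.57 -1.54]
1 1 hi None
1 1 pl [-0.45  0.42  2.41  2.74  0.5   1.74]
1 1 back [-0.54  0.09  2.5   2.23  0.32  2.2 ]
```

```bash
python3 - <<'E'
from h import *
for az in np.arange(-2.4,1.9,.3):
  for i,yl in((0,-.045),(1,.045)):
    p=spot(yl);RP=ori(az,np.pi/4)
    print(round(az,1),i,end=" ")
    for n,P,r in(("hi",[*p,.24],RP),("pl",[*p,.077],RP),("back",np.array([*p,.077])-.09*RP[:,2],RP)):
        q=manip.ik(tcp(P,r),r);print(n,None if q is None else np.round(q,2),end=" ")
    print()
E
```

```text
-2.4 0 hi [-0.15  0.72  1.08 -0.61  1.85 -2.47] pl [-0.15  0.88  1.23 -0.58  1.59 -2.3 ] back [-0.08  0.89  1.01 -0.56  1.8  -2.36] 
-2.4 1 hi [-0.02  0.7   1.13 -0.54  1.9  -2.35] pl [-0.02  0.86  1.27 -0.51  1.62 -2.19] back [ 0.04  0.88  1.03 -0.49  1.84 -2.25] 
-2.1 0 hi [-0.09  0.62  1.28 -0.7   1.63 -2.61] pl [-0.09  0.8   1.42 -0.71  1.38 -2.4 ] back [-0.01  0.78  1.26 -0.66  1.57 -2.46] 
-2.1 1 hi [ 0.05  0.61  1.3  -0.64  1.71 -2.5 ] pl [ 0.05  0.79  1.44 -0.64  1.44 -2.3 ] back [ 0.13  0.78  1.25 -0.6   1.64 -2.36] 
-1.8 0 hi [-0.06  0.5   1.48 -0.79  1.4  -2.73] pl [-0.06  0.72  1.62 -0.86  1.16 -2.46] back [ 0.05  0.66  1.51 -0.78  1.33 -2.53] 
-1.8 1 hi [ 0.1   0.5   1.48 -0.74  1.5  -2.63] pl [ 0.1   0.71  1.62 -0.79  1.24 -2.38] back [ 0.2   0.67  1.49 -0.71  1.43 -2.45] 
-1.5 0 hi [-0.05  0.39  1.67 -0.88  1.15 -2.86] pl None back [ 0.07  0.53  1.76 -0.93  1.08 -2.58] 
-1.5 1 hi [ 0.12  0.39  1.67 -0.83  1.27 -2.75] pl [ 0.12  0.64  1.81 -0.97  1.02 -2.42] back [ 0.25  0.55  1.73 -0.85  1.2  -2.51] 
-1.2 0 hi [-0.1   0.27  1.85 -0.97  0.87 -3.01] pl None back None 
-1
[... 1648 characters left out ...]
ck [-0.95  0.68  1.45  0.63  1.52 -0.79] 
1.2 1 hi [-0.77  0.42  1.63  0.71  1.5  -0.61] pl [-0.77  0.65  1.77  0.77  1.21 -0.87] back [-0.88  0.58  1.68  0.68  1.39 -0.81] 
1.5 0 hi [-0.8   0.64  1.23  0.57  1.81 -0.75] pl [-0.8   0.82  1.38  0.56  1.54 -0.92] back [-0.87  0.8   1.2   0.52  1.73 -0.87] 
1.5 1 hi [-0.71  0.53  1.44  0.61  1.69 -0.73] pl [-0.71  0.73  1.58  0.61  1.4  -0.93] back [-0.79  0.69  1.44  0.56  1.59 -0.88] 
1.8 0 hi [-0.72  0.74  1.04  0.47  2.   -0.9 ] pl [-0.72  0.9   1.19  0.43  1.72 -1.04] back [-0.77  0.92  0.95  0.42  1.94 -0.99] 
1.8 1 hi [-0.63  0.63  1.26  0.5   1.87 -0.87] pl [-0.63  0.81  1.4   0.48  1.58 -1.02] back [-0.69  0.8   1.21  0.45  1.78 -0.98]
```

```bash
cat >> h.py <<'E'
def pick(i):
    R=ori(CH,0);G=S0[i]+A*GS
    manip.gripper_to(.066)
    manip.move_pose(tcp(G+[0,0,.16],R),R)
    print("hit",manip.movel(tcp(G,R),max_speed=.12,f_stop=8)); st()
    manip.gripper_to(.02,60); st()
    manip.movel(tcp(G+[0,0,.22],R),max_speed=.15); st()
AZ=1.2
def over(yl):
    R=ori(AZ,np.pi/4); manip.move_pose(tcp([*spot(yl),.24],R),R); st()
E
python3 - <<'E'
from h import *
pick(0); over(.045)
c=manip.calibration("wrist")
for n in("wrist","scene"):
    p,d=manip.grab_frame(n); np.savez(n+"1.npz",p=p,d=d); cv2.imwrite(f"pics/{n}1.png",p[:,:,::-1])
a=cv2.imread("pics/wrist1.png");b=cv2.imread("pics/scene1.png")
cv2.imwrite("pics/pair1.png",np.hstack([cv2.resize(a,(400,250)),cv2.resize(b[50:300,150:550],(400,250))]))
E
```

```text
hit False
t 5.17 tcp [0.4846 0.3862 0.1127] w 0.0657 F [-0.17 -0.18 -0.45] ff 0.0
t 5.64 tcp [0.4849 0.385  0.1132] w 0.0272 F [-0.86 -5.89  5.82] ff 55.4
t 7.26 tcp [0.484  0.3858 0.331 ] w 0.0198 F [0.02 0.14 0.63] ff 0.0
t 9.27 tcp [ 0.5093 -0.0968  0.2444] w 0.0204 F [-0.09 -0.11  0.04] ff 0.0
```

View pics/pair1.png

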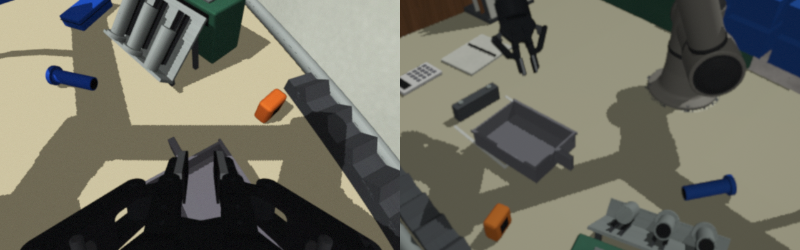

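The first grasp slipped off: the gripper came away empty and both sleeves are still in the lanes (wrist view, upper left). I'll measure again, including a close wrist view.

```bash
python3 - <<'E'
from h import *
R=ori(CH,0); manip.gripper_to(.066)
manip.move_pose(np.array([.44,.31,.30]),R)
c=manip.calibration("wrist");s=manip.get_state(); p,d=manip.grab_frame("wrist"); np.savez("w2.npz",p=p,d=d,R=s["orientation"],t=s["tcp_pos"])
P=cloud(c,d);np.save("w2P.npy",P)
L=(P-s["tcp_pos"])@s["orientation"]   # tool frame
m=(d>0)&(d<.25); 
print("finger pts tool z max",np.percentile(L[m][:,2],[90,99,99.9]))
pt,dt=manip.grab_frame("top"); np.savez("top2.npz",p=pt,d=dt)
a=cv2.convertScaleAbs(p[:,:,::-1],alpha=1.4)
cv2.imwrite("pics/w2.png",a); st()
E
```

```text
finger pts tool z max [-0.05311057 -0.02286049 -0.01641127]
t 11.93 tcp [0.4404 0.3093 0.2997] w 0.0659 F [-0.06 -0.17  0.7 ] ff 0.0
```

View pics/w2.png

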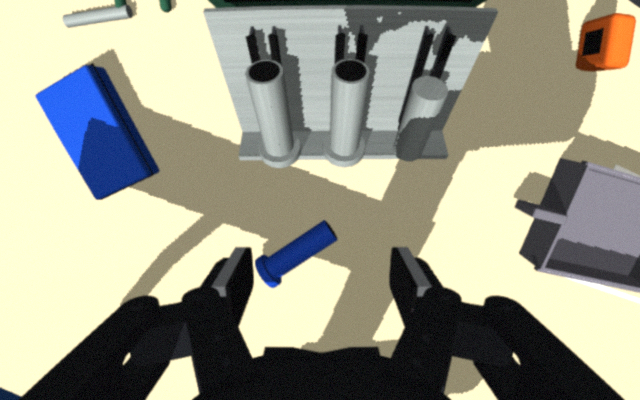

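The wrist view shows both sleeves unmoved: bores at (265,70) and (350,70), flanges at (281,152) and (346,152). The fingertips are at (235,252) and (405,252).

```bash
python3 - <<'E'
from h import *
from scipy.optimize import least_squares
f=np.load("w2.npz");P=np.load("w2P.npy");L=(P-f["t"])@f["R"]
s=lambda a:np.round(a,4).tolist()
for u,v in((246,252),(240,262),(235,275),(398,252),(405,262),(250,248)): print((u,v),"d",round(float(f["d"][v,u]),3),"tool",s(L[v,u]))
ct=manip.calibration("top");cw=manip.calibration("wrist");T=cloud(ct,np.load("top2.npz")["d"])
def tri(a,b):
    o1,d1=ray(ct,[a]);o2,d2=ray(cw,[b]);d1,d2=d1[0],d2[0]
    k=np.linalg.lstsq(np.c_[d1,-d2],o2-o1,rcond=None)[0];p,q=o1+k[0]*d1,o2+k[1]*d2
    return (p+q)/2,np.linalg.norm(p-q)
for a,b in(((133.9,185.1),(265,71)),((165.6,171.6),(350,71))): p,e=tri(a,b);print("bore",s(p),round(e,4))
def fit(P,lines,name,w):
    for (u0,v0,u1,v1) in lines:
        m=np.zeros(P.shape[:2],np.uint8);cv2.line(m,(u0,v0),(u1,v1),1,w);q=P[m>0];q=q[(q[:,2]>.03)&(q[:,2]<.2)]
        x0=np.r_[q.mean(0)-[-.012,0,.012],CH,np.pi/4]
        def dist(x):
            a=np.array([np.cos(x[3])*np.cos(x[4]),np.sin(x[3])*np.cos(x[4]),np.sin(x[4])]);v=q-x[:3]
            return np.linalg.norm(v-np.outer(v@a,a),axis=1)-.018
        r=least_squares(lambda x:np.r_[dist(x),1e-3*(x-x0)],x0,loss="soft_l1",f_scale=.002).x
        o=r[:3]+np.array([np.cos(r[3]),np.sin(r[3]),np.tan(r[4])])*(.055-r[2])/np.tan(r[4])
        print(name,"yaw,elev",s(r[3:]),"z55",s(o),"rms",round(float(np.std(dist(r))),4),len(q))
fit(P,[(269,88,277,135),(349,88,347,135)],"wrist",19)
fit(T,[(138,191,155,215),(170,178,187,202)],"top",5)
E
```

```text
(246, 252) d 0.14 tool [0.011, -0.0333, -0.0236]
(240, 262) d 0.129 tool [0.0119, -0.0331, -0.0348]
(235, 275) d 0.12 tool [0.0111, -0.0329, -0.044]
(398, 252) d 0.139 tool [0.0113, 0.0343, -0.0243]
(405, 262) d 0.13 tool [0.0114, 0.0349, -0.0338]
(250, 248) d 0.147 tool [0.0098, -0.033, -0.0168]
bore [0.5173, 0.3959, 0.1474] 0.0023
bore [0.5476, 0.3242, 0.1428] 0.0005
wrist yaw,elev [0.4206, 0.7801] z55 [0.4397, 0.3635, 0.055] rms 0.0008 1321
wrist yaw,elev [0.4018, 0.7865] z55 [0.4709, 0.2917, 0.055] rms 0.0008 1298
top yaw,elev [0.4436, 0.7797] z55 [0.438, 0.3625, 0.055] rms 0.0016 114
top yaw,elev [0.4034, 0.7962] z55 [0.4692, 0.2926, 0.055] rms 0.0016 237
```

```bash
python3 - <<'E'
from h import *
def tip():
    c=manip.calibration("wrist");s=manip.get_state();p,d=manip.grab_frame("wrist")
    L=(cloud(c,d)-s["tcp_pos"])@s["orientation"]
    w=s["grip_width"]/2; m=(d>.05)&(d<.25)&(abs(abs(L[...,1])-w)<.012)&(abs(L[...,0])<.016)
    print("w",round(2*w,4),"tip z",np.percentile(L[m][:,2],[98,99.7]).round(4))
R=ori(CH,0)
manip.move_pose(np.array([.37,.17,.09]),R); tip()
manip.gripper_to(.036); tip()
manip.gripper_to(0.0); tip()
print(manip.movel([.37,.17,-.02],max_speed=.04,f_stop=4)); st()
manip.movel([.37,.17,.09],max_speed=.2)
E
```

```text
w 0.0659 tip z [0.0908 0.0915]
w 0.0366 tip z [0.0902 0.0909]
w 0.0001 tip z [0.0898 0.0906]
True
t 16.08 tcp [ 0.37    0.17   -0.0083] w 0.0001 F [-1.41 -0.97  8.97] ff 4.3
```

The bench touch with the gripper shut shows the fingertips 8 mm behind the reported TCP, not 25 mm ahead of it. The wrist depth agrees. So the real grasp point is about 27 mm behind the TCP. I'll correct for that and retry.

```bash
cat >> h.py <<'E'
def tcp(G,R): return np.asarray(G,float)+.027*R[:,2]
CH=.405; S0=[np.array([.439,.3632,.055]),np.array([.470,.2922,.055])]; A=np.array([np.cos(CH),np.sin(CH),1])/2**.5
E
python3 - <<'E'
from h import *
pick(0)
if manip.get_state()["grip_width"]>.032:
    over(.045)
    c=manip.calibration("wrist");p,d=manip.grab_frame("wrist");np.savez("w3.npz",p=p,d=d,E=c["extrinsics"])
    q,e=manip.grab_frame("scene");np.savez("s3.npz",p=q,d=e)
    cv2.imwrite("pics/pair3.png",np.hstack([cv2.resize(p,(400,250)),q[90:340,130:530]])[:,:,::-1])
E
```

```text
hit False
t 19.95 tcp [0.4862 0.3836 0.0797] w 0.0661 F [-0.02 -0.3  -0.17] ff 0.0
t 20.33 tcp [0.4856 0.3845 0.0799] w 0.0344 F [-2.5   4.7   4.72] ff 60.4
t 21.95 tcp [0.4855 0.383  0.2979] w 0.0343 F [-0.12  1.85 -3.02] ff 60.1
t 23.96 tcp [ 0.5177 -0.0751  0.221 ] w 0.0345 F [ 0.72 -0.37 -3.72] ff 60.0
```

View pics/pair3.png

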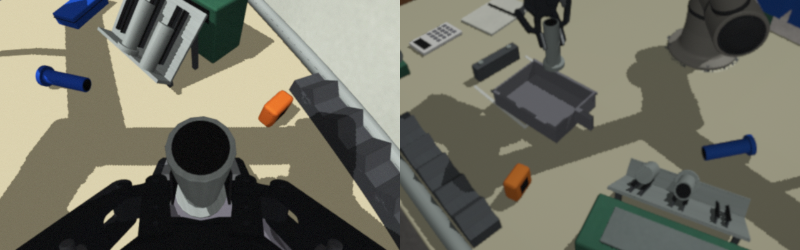

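The sleeve is held and looks upright (scene crop, 553,45). I'll check its tilt and position from the scene depth before lowering it.

```bash
cat >> h.py <<'E'
from scipy.optimize import least_squares
def held(seed):   # axis of a near-vertical 36 mm sleeve body near seed, from scene depth
    c=manip.calibration("scene");p,d=manip.grab_frame("scene");P=cloud(c,d)
    m=(d>0)&(np.hypot(P[...,0]-seed[0],P[...,1]-seed[1])<.03)&(P[...,2]>seed[2]-.055)&(P[...,2]<seed[2]-.018)&(p.max(2)>60)
    q=P[m];x0=np.r_[q[:,:2].mean(0)-[.01,.01],0,0];z0=q[:,2].mean()
    def f(x):
        a=np.array([x[2],x[3],1]);a/=np.linalg.norm(a);v=q-[x[0],x[1],z0]
        return np.linalg.norm(v-np.outer(v@a,a),axis=1)-.018
    r=least_squares(f,x0,loss="soft_l1",f_scale=.002)
    z=P[(d>0)&(np.hypot(P[...,0]-seed[0],P[...,1]-seed[1])<.03)&(P[...,2]>.08)][:,2]
    print("held xy",r.x[:2].round(4),"tilt",r.x[2:].round(3),"rms",f(r.x).std().round(4),len(q),"zmin",np.percentile(z,[0.5,2]).round(4))
    return r.x
def place(yl):
    R=ori(AZ,np.pi/4);p=spot(yl)
    manip.movel(tcp([*p,.095],R),max_speed=.12)
    print("touch",manip.movel(tcp([*p,.06],R),max_speed=.015,f_stop=2.5));st()
def release(yl):
    R=ori(AZ,np.pi/4);manip.gripper_to(.075);s=manip.get_state()["tcp_pos"]
    manip.movel(s-.11*R[:,2],max_speed=.15);st()
E
python3 - <<'E'
from h import *
held([*spot(.045),.24])
print("target",spot(.045))
E
```

```text
held xy [ 0.5107 -0.0919] tilt [0.002 0.012] rms 0.0011 197 zmin [0.1692 0.1722]
target [ 0.51066399 -0.09335346]
```

```bash
python3 - <<'E'
from h import *
place(.045); release(.045)
pick(1)
if manip.get_state()["grip_width"]>.032:
    over(-.045); held([*spot(-.045),.24]); print(spot(-.045))
E
```

```text
touch True
t 26.74 tcp [ 0.5177 -0.0757  0.0581] w 0.0346 F [-1.31 -1.95  4.83] ff 60.9
t 28.1 tcp [ 0.4887 -0.1472  0.1346] w 0.075 F [-0.23  0.37 -0.9 ] ff 0.0
hit False
t 31.9 tcp [0.5173 0.3125 0.0797] w 0.0661 F [-0.39 -0.4   0.55] ff 0.0
t 32.28 tcp [0.5174 0.3115 0.0799] w 0.0346 F [ 0.26 -5.53  5.4 ] ff 59.7
t 33.9 tcp [0.5165 0.3121 0.2979] w 0.0347 F [-0.68 -0.37 -3.04] ff 59.9
t 35.82 tcp [ 0.5319 -0.1639  0.221 ] w 0.0346 F [-0.18 -0.64 -3.65] ff 60.0
held xy [ 0.5245 -0.1814] tilt [ 0.003 -0.019] rms 0.0014 170 zmin [0.168  0.1708]
[ 0.52473601 -0.18224654]
```

```bash
python3 - <<'E'
from h import *
place(-.045); release(-.045)
R=ori(.042,0)@np.array([[0,-1,0],[1,0,0],[0,0,1.]])
s=manip.get_state()["tcp_pos"]
manip.move_pose([.40,0.1,.28],ori(CH,0)); st()
p,d=manip.grab_frame("top");np.savez("top4.npz",p=p,d=d)
q,e=manip.grab_frame("scene")
a=cv2.resize(p[135:235,285:465],None,fx=4,fy=4,interpolation=2)[:,:,::-1]
cv2.imwrite("pics/c4.png",cv2.convertScaleAbs(a,alpha=1.6))
for n,Q in(("scene",cloud(manip.calibration("scene"),e)),("top",cloud(manip.calibration("top"),d))):
    for yl in(.045,-.045):
        u=spot(yl);m=np.hypot(Q[...,0]-u[0],Q[...,1]-u[1])<.03;w=Q[m];w=w[w[:,2]>.118];print(n,"top",len(w),w.mean(0).round(4) if len(w) else "")
E
```

```text
touch True
t 38.46 tcp [ 0.5316 -0.1644  0.0592] w 0.0349 F [-1.76 -0.72  5.77] ff 60.9
t 39.82 tcp [ 0.5026 -0.2358  0.1353] w 0.0748 F [0.09 0.54 0.48] ff 0.0
t 41.58 tcp [0.4    0.0998 0.2796] w 0.0749 F [ 0.24  0.09 -0.35] ff 0.0
scene top 140 [ 0.5129 -0.0895  0.125 ]
scene top 129 [ 0.5257 -0.1782  0.1247]
top top 170 [ 0.5091 -0.0919  0.1264]
top top 173 [ 0.5225 -0.1798  0.1264]
```

View pics/c4.png

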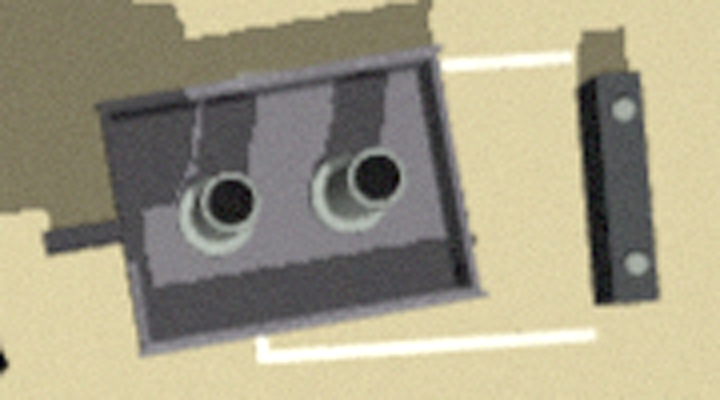

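Both sleeves stand in the tote (bores at about 230,200 and 377,178), and the tote hasn't moved. Next: grip the tab and slide.

```bash
cat >> h.py <<'E'
def tabpose(c,yaw,z=.040): # TCP pose gripping the tab with the tote at c,yaw
    R=ori(yaw+np.pi/2,0); g=np.asarray(c)+Rz(yaw)[:2,:2]@[-.001,.138]
    return tcp([*g,z],R),R
E
python3 - <<'E'
from h import *
u=np.array([-np.sin(STOPY),np.cos(STOPY)])
for c,y in((TC,TY),(HOME,STOPY)): print(manip.ik(*tabpose(c,y)))
manip.gripper_to(.04)
P,R=tabpose(TC,TY)
manip.move_pose(P+[0,0,.15],R)
print("hit",manip.movel(P,max_speed=.1,f_stop=6));st()
manip.gripper_to(0.0,50);st()
P,R=tabpose(HOME+.03*u,STOPY)
manip.movel(P,ori=R,max_speed=.035);st()
P,R=tabpose(HOME-.015*u,STOPY)
print("stop",manip.movel(P,ori=R,max_speed=.018,f_stop=9));st()
p,d=manip.grab_frame("top");np.savez("top5.npz",p=p,d=d)
a=cv2.resize(p[135:235,285:465],None,fx=4,fy=4,interpolation=2)[:,:,::-1]
cv2.imwrite("pics/c5.png",cv2.convertScaleAbs(a,alpha=1.6))
E
```

```text
[-1.58259139e-01  5.67707968e-01  1.84855778e+00 -4.44089210e-16
  7.25326906e-01 -3.15259139e-01]
[-3.31405666e-01  5.97381695e-01  1.78179720e+00 -4.44089210e-16
  7.62413760e-01 -3.73405666e-01]
hit False
t 45.13 tcp [ 0.4955 -0.0017  0.0135] w 0.0401 F [-0.09  0.24  0.4 ] ff 0.0
t 45.48 tcp [ 0.4955 -0.0017  0.0135] w 0.0134 F [-0.64  1.2   4.95] ff 49.6
t 47.48 tcp [ 0.5092 -0.0634  0.0135] w 0.014 F [0.31 7.98 6.07] ff 50.0
stop True
t 49.09 tcp [ 0.51   -0.0938  0.0135] w 0.0138 F [-0.2   1.9   4.28] ff 49.6
```

View pics/c5.png

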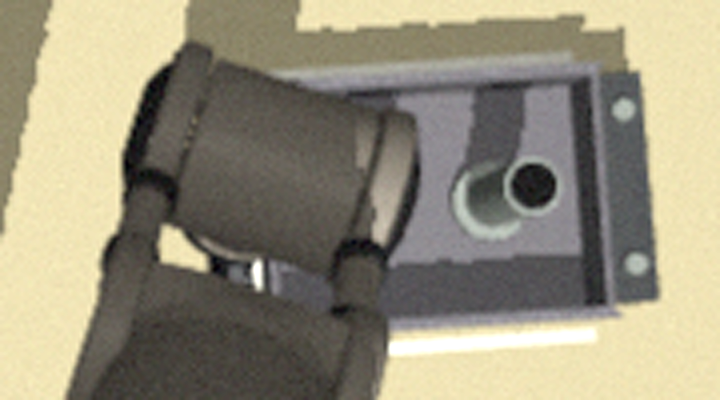

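The tote's end wall meets the stop, square, at the expected position. I'll press once more lightly to be sure of contact, then release and check.

```bash
python3 - <<'E'
from h import *
u=np.array([-np.sin(STOPY),np.cos(STOPY),0])
s=manip.get_state()["tcp_pos"]
print("press",manip.movel(s-.006*u,max_speed=.01,f_stop=14));st()
manip.sleep(.2);st()
manip.gripper_to(.045);st()
s=manip.get_state()["tcp_pos"];manip.movel(s+[0,0,.15],max_speed=.12)
manip.move_pose([.40,.12,.28],ori(STOPY+np.pi/2,0));st()
p,d=manip.grab_frame("top");Q=cloud(manip.calibration("top"),d)
m=(Q[...,2]>.118)&(Q[...,1]<-.1)&(Q[...,1]>-.32)&(Q[...,0]>.42)&(Q[...,0]<.62)
n,l,stt,ce=cv2.connectedComponentsWithStats(m.astype(np.uint8))
for i in range(1,n):
    if stt[i,4]>40: print("sleeve top",stt[i,4],Q[l==i].mean(0).round(4))
a=cv2.resize(p[80:240,100:460],None,fx=2.2,fy=2.2,interpolation=2)[:,:,::-1]
cv2.imwrite("pics/c6.png",cv2.convertScaleAbs(a,alpha=1.5))
E
```

```text
press True
t 49.48 tcp [ 0.5099 -0.0937  0.0135] w 0.0134 F [0.52 1.4  3.58] ff 49.5
t 49.68 tcp [ 0.5099 -0.0938  0.0135] w 0.0133 F [0.4  0.78 4.47] ff 49.6
t 50.09 tcp [ 0.5095 -0.0937  0.0131] w 0.045 F [-0.1   0.41 -0.47] ff 0.0
t 52.53 tcp [0.4003 0.1194 0.2794] w 0.0449 F [-0.16 -1.5   0.25] ff 0.0
sleeve top 178 [ 0.5157 -0.2739  0.1264]
sleeve top 172 [ 0.5126 -0.1848  0.1263]
```

View pics/c6.png

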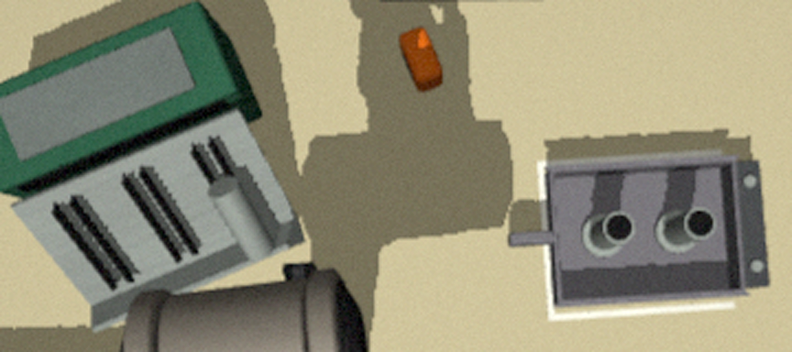

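The tote sits in the bay against the stop with both sleeves standing in it, at (608,230) and (688,225). The offcut is still in its lane and the tape looks untouched, so I'm handing in.

```bash
python3 -c "
from station import manip
print(manip.finish_job())"
```

```text
the job is handed in; nothing more can be done
None
```

I handed the job in at about 53 s: in the last camera view both sleeves stand in the tote, square against the stop in the white bay, the offcut is still in the chute and the tape looks undisturbed; the judge returned no verdict.

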